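# Sort the full tins from the empty ones

## Robot

A 7-joint arm with a two-finger parallel gripper is mounted at the origin on the work surface. World frame = base frame: x ahead of the robot, y to its left, z up, the work surface at z = 0. Lengths are in m, angles in rad, forces in N, time in s.
With the tool pointing down it reaches from about 0.425 to 0.925 m from the base axis. Payload 6.8 kg.
Tool frame: the origin (TCP) lies between the finger pads; the fingertips stand tip_extent ahead of it and the grasp point (between the pads) lies 6 mm ahead of it (tip_extent is the distance from the TCP to the fingertips, in m); z points along the fingers, y is the direction in which the jaws open and shut (so a half turn about z gives the same grasp; the last joint's range is limited). The gripper opens to 88 mm and grips with 3 to 60 N. Pads are 20 mm wide; open, the fingers measure 115 mm over their backs; the gripper's body (75 mm by 178 mm) begins 61 mm behind the grasp point.
Start: joints at [-1.214, 0.477, 0.022, 1.555, -0.011, 1.109, -0.083], TCP at [0.303, 0.603, 0.221] pointing down, gripper open.
Joint ranges: [-2.96, 2.96], [-0.34, 2.1], [-1.41, 1.46], [0.24, 2.44], [-1.37, 4.51], [0.17, 1.92], [-2.96, 2.96]. Speed limits (rad/s): [2.39, 2.39, 3.14, 3.14, 3.14, 3.14, 3.14].

## Interface

Orientations are given as a unit quaternion [x, y, z, w].
In Python, from bench import * gives the robot as it stands.
- The arm moves only by the tool play_rows, never from a script. Its argument "commands" is a list of rows, each a list of 3 entries, a list of its own where there are three numbers: the turn, a rotation vector about the world's x, y, z in degrees, then the shift along the world's x, y, z in m, then the opening, from 0 (shut) to 1 (fully open). In form: [[[rx, ry, rz], [tx, ty, tz], jaw], ...]. A call has 1 to 10 rows; each row is the pose to reach, as a shift and turn from the pose commanded when the call began; what a row does not reach only later rows make up. A row lasts 1/10 s, in which the tool goes at most 50 mm and 8.59 degrees, less where a joint would pass 70% of its speed; a pose out of reach is approached as far as the arm can. A call with a gripper value outside its range is refused whole. The fingers move at their own pace and stop on an object; the grip force is fixed at half the most. Time passes only in rows, so rows that repeat a pose let the fingers close. It gives the time, the measured TCP pose, the force and the opening at its end, in the units of the state.
- read_state(): the state, without advancing time (a new reading comes with each control period).
- read_camera(name): name is "scene" or "top" or "wrist"; returns (picture, depth): 420x560x3 uint8, blue, green, red; 420x560 float32, m along the optical axis (not along the pixel's ray), 0 where there is no reading.
- calibration(name): a dict with "fx", "fy", "cx", "cy" (pixels), "T" (4x4, takes a point from camera to world coordinates); the wrist camera has in their place "hand_eye" (4x4, takes a point from camera to tool coordinates, whose origin is the TCP and whose axes are the flange's). Camera axes: x right, y down, z forward; pixel columns grow to the right and rows downward; lengths in m; the calibration is good to about 2 mm. A picture is of the moment at which its call begins: read the wrist's pose just before it. calibration takes no time and is no camera call.
- hand_in(): hands the job in, once; it reports no verdict.
The state is a dict: "t": time; "joint_positions": joint angles; "qd": joint speeds; "effort": joint torques, N m; "eef_pos": TCP position; "ee_rot": TCP orientation; "contact_force": force on the tool from outside, world axes, zero at the start; "ft_torque": the same for the moment, N m; "gripper_width": finger opening in m.
Only numpy, scipy, OpenCV 4.12 (cv2) and the standard library are available. Lean on these libraries where they do the work, as an engineer would, in place of code of your own. Each camera call takes 0.05 s, during which the arm holds its last target.

## Task

Lift the three identical tins on the counter to feel which are full and which are empty. Stand every full tin upright on the wooden display riser, wholly on it, and push every empty tin down through the spring flap of the collection box, so that it lies inside and the flap has swung shut behind it. Do not move or knock over the pumpkin and the hedgehog.

Things in the scene. Friction and masses are not known exactly. Their poses are not given: they have to be found in the camera images.
- tin_a_mid (a point): centre (half-way up) of a closed square steel tin with a brass lid and a brown card band, 58 x 58 x 76 mm tall, standing upright, frame axes square to its sides, z up, the lid is flush and stays on. The three tins look exactly alike and their names say nothing: one or two of the three are full (0.45 to 0.6 kg), the rest empty (0.10 to 0.13 kg). What is inside is loose and may shift by a few mm.
- tin_b_mid (a point): centre (half-way up) of a closed square steel tin with a brass lid and a brown card band, 58 x 58 x 76 mm tall, standing upright, frame axes square to its sides, z up, the lid is flush and stays on. The three tins look exactly alike and their names say nothing: one or two of the three are full (0.45 to 0.6 kg), the rest empty (0.10 to 0.13 kg). What is inside is loose and may shift by a few mm.
- tin_c_mid (a point): centre (half-way up) of a closed square steel tin with a brass lid and a brown card band, 58 x 58 x 76 mm tall, standing upright, frame axes square to its sides, z up, the lid is flush and stays on. The three tins look exactly alike and their names say nothing: one or two of the three are full (0.45 to 0.6 kg), the rest empty (0.10 to 0.13 kg). What is inside is loose and may shift by a few mm.
- bin: fixed collection box, white with a grey lid, 300 (its x) x 150 (its y) x 190 mm tall; origin at the centre of its underside. Hollow, walls 5 mm; a ramp under the mouth leads tins away to its +x end.
- mouth (a point): centre of the rectangular mouth in the collection box's lid, at the lid's top face 190 mm above the counter; the mouth is 80 mm along the box's x and 92 mm along its y, the lid 5 mm thick, and the box below is wider than the mouth. The axes are those of the box. A black flap, 4 mm thick, fills the mouth flush with the lid.
- flap (a joint): flap angle, rad: 0 shut (level), 1.5 hanging down into the box. Hinged on the mouth's edge at the box's -x side, 74 mm long; a spring returns it (0.035 N m at first, 0.08 N m fully open). An empty tin left on it may jam tilted: press it in upright as deep as the grip allows, let go, then push on its top till that is 30 to 50 mm below the lid; the flap shuts by itself.
- board: fixed dark wooden display riser, 240 (its x) x 140 (its y) x 18 mm thick; origin at the centre of its underside, so its top is 18 mm above that. Room for two tins side by side along its x.
- pumpkin: bystander, loose on the counter: small clay pumpkin, 85 mm wide, 66 mm tall; origin at the centre of its underside
- hedgehog: bystander, loose on the counter: wooden hedgehog sitting up, 85 mm wide, 95 mm tall; origin at the centre of its underside

How it is judged:
By the outcome, as a careful person would: the job done as asked, in the order asked, and still so for the second after the job is handed in, with the robot touching nothing.
It also fails if it takes over 72 s, if anything falls off the work surface, if the arm or the gripper's body presses on something with over 40 N, if the wrist force passes 120 N, or if a joint passes its speed limit or range.

## Working session

There is one attempt and no reset: what is moved stays moved. The work goes in short steps, Python scripts to look and compute and a tool call to move; the robot and the scene stay as the last step left them, time stands still between calls to the robot, and variables do not carry over. Pictures are saved under pics/ and viewed, and the job is handed in when it is done.

Besides the shell and the picture viewer there is one more tool, called after ">>>" as name(argument=value, ...), one argument or row to a line, values as JSON. play_rows: Moves the arm, as the interface text tells. Its arguments: {"type":"object","properties":{"commands":{"type":"array","items":{"type":"array"}}},"required":["commands"]}

```bash
ls; mkdir -p pics; python3 - <<'E'
from bench import *
import cv2,numpy as np
s=read_state(); print({k:np.round(v,3).tolist() for k,v in s.items()})
for n in("scene","top"):
    p,d=read_camera(n); cv2.imwrite(f"pics/{n}0.png",p); np.save(f"{n}0.npy",d)
    c=calibration(n); print(n,c)
c=calibration("wrist");print(c)
E
```

```text
pics
{'t': 0.0, 'joint_positions': [-1.214, 0.478, 0.022, 1.556, -0.012, 1.109, -0.083], 'qd': [-0.001, -0.001, 0.0, -0.001, 0.0, -0.001, 0.0], 'effort': [0.0, -58.285, 1.535, -27.261, -0.054, 0.017, 0.0], 'eef_pos': [0.302, 0.603, 0.22], 'ee_rot': [0.23, 0.973, -0.001, -0.0], 'contact_force': [0.891, 0.675, -0.191], 'ft_torque': [0.038, -0.002, 0.071], 'gripper_width': 0.088}
scene {'fx': 385.2436271915017, 'fy': 385.2436271915017, 'cx': 279.8897402903981, 'cy': 208.53510027308695, 'T': array([[ 2.18704214e-01,  7.07564628e-01, -6.71952948e-01,
         1.23145412e+00],
       [ 9.75791182e-01, -1.58721860e-01,  1.50462425e-01,
        -1.78142642e-01],
       [-1.91731816e-04, -6.88592527e-01, -7.25148464e-01,
         8.65516323e-01],
       [ 0.00000000e+00,  0.00000000e+00,  0.00000000e+00,
         1.00000000e+00]])}
top {'fx': 509.0247456431506, 'fy': 509.0247456431506, 'cx': 276.23107429762064, 'cy': 207.91562234431254, 'T': array([[ 0.01308781, -0.99907003,  0.0410826 ,  0.49487031],
       [-0.99987092, -0.0134591 , -0.00877425, -0.00745183],
       [ 0.00931902, -0.04096247, -0.99911723,  1.44298881],
       [ 0.        ,  0.        ,  0.        ,  1.        ]])}
{'fx': 339.1438704445722, 'fy': 339.1438704445722, 'cx': 285.6893731750865, 'cy': 210.06390285088722, 'hand_eye': array([[-1.64134608e-03, -9.68259719e-01, -2.49940838e-01,
         6.87859451e-02],
       [ 9.99998221e-01, -1.35681996e-03, -1.31066634e-03,
         1.35782467e-04],
       [ 9.29940709e-04, -2.49942545e-01,  9.68260223e-01,
        -1.62282298e-01],
       [ 0.00000000e+00,  0.00000000e+00,  0.00000000e+00,
         1.00000000e+00]])}
```

View pics/scene0.png

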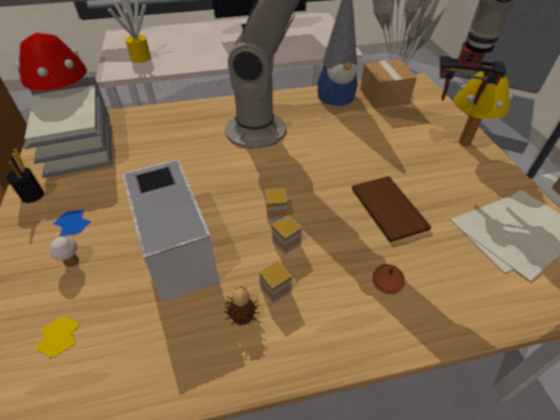

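View pics/top0.png

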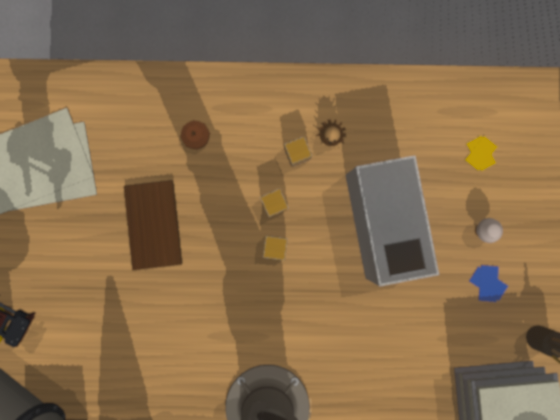

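The top picture shows brass tin lids at about (298,151), (274,203) and (275,248). The hedgehog is at (333,132), the pumpkin at (195,135), the riser at (153,225), and the box spans (358-437,157-285) with its black flap at (405,257). Next I'll measure these from depth.

```bash
cat > h.py <<'E'
from bench import *
import cv2,numpy as np
def cloud(d,c,T=None):
    T=c["T"] if T is None else T
    v,u=np.mgrid[:d.shape[0],:d.shape[1]]
    P=np.stack([(u-c["cx"])/c["fx"]*d,(v-c["cy"])/c["fy"]*d,d],-1)
    W=P@T[:3,:3].T+T[:3,3]; W[d<=0]=np.nan
    return W
def rect(xy):
    r=cv2.minAreaRect((xy*1000).astype(np.float32)); return np.round(r[0],1),np.round(r[1],1),round(r[2],1)
E
python3 - <<'E'
from h import *
for n in("top","scene"):
    d=np.load(n+"0.npy"); W=cloud(d,calibration(n)); z=W[...,2]
    print(n,"table z",np.nanmedian(z[(W[...,0]>.45)&(W[...,0]<.8)&(abs(W[...,1])<.4)]))
    for nm,lo,hi in(("tins",.068,.085),("bin",.18,.20),("board",.012,.024),("obj",.03,.11)):
        m=((z>lo)&(z<hi)&(W[...,0]>.25)&(W[...,0]<.95)&(abs(W[...,1])<.45)).astype(np.uint8)
        k,l,st,ce=cv2.connectedComponentsWithStats(m,connectivity=4)
        for i in range(1,k):
            if st[i,4]>120:
                q=W[l==i]; print(nm,st[i,4],"z",np.round(np.median(q[:,2]),4),"mean",np.round(q.mean(0)[:2],4),"rect",*rect(q[:,:2]),"max",q[:,2].max().round(3))
# flap
p=cv2.imread("pics/top0.png");d=np.load("top0.npy"); W=cloud(d,calibration("top"))
m=(p.max(2)<60)&(abs(W[...,2]-.19)<.012)
k,l,st,ce=cv2.connectedComponentsWithStats(m.astype(np.uint8))
for i in range(1,k):
    if st[i,4]>200: q=W[l==i]; print("flap",st[i,4],q.mean(0),rect(q[:,:2]))
for n in ("top",):
    p=cv2.imread("pics/top0.png")[110:300,110:450]; cv2.imwrite("pics/topz.png",cv2.resize(p,None,fx=2.35,fy=2.35,interpolation=2))
E
```

```text
top table z 0.0009384056111079175
tins 473 z 0.0753 mean [ 0.7096 -0.0761] rect [710.2 -76.3] [59.4 58.9] 22.1 max 0.085
tins 474 z 0.075 mean [ 0.5677 -0.0138] rect [567.8 -13.8] [59.4 59. ] 24.8 max 0.082
tins 475 z 0.0751 mean [ 0.4457 -0.0178] rect [445.6 -17.9] [58.7 58.9] 83.5 max 0.084
bin 7351 z 0.1896 mean [ 0.5214 -0.3166] rect [ 521.3 -317.7] [300.5 152.4] 11.4 max 0.199
board 3924 z 0.0165 mean [0.5029 0.3256] rect [503.8 325.7] [239.5 141. ] 7.3 max 0.024
obj 488 z 0.0632 mean [ 0.7591 -0.1678] rect [ 764.4 -169.3] [77.4 66.6] 48.5 max 0.1
obj 637 z 0.0451 mean [0.754  0.2082] rect [756.1 209.5] [78.4 76.8] 74.9 max 0.069
obj 528 z 0.0747 mean [ 0.7081 -0.0755] rect [710.2 -76.2] [59.4 59.2] 22.3 max 0.085
obj 555 z 0.0719 mean [ 0.5052 -0.2446] rect [ 507.1 -244.2] [299.3   2.7] 11.4 max 0.11
obj 487 z 0.0749 mean [ 0.5672 -0.0139] rect [567.8 -13.8] [59.4 59. ] 24.8 max 0.082
obj 486 z 0.075 mean [ 0.446  -0.0178] rect [445.7 -17.9] [58.8 59. ] 83.4 max 0.084
scene table z 0.0009732712078763806
tins 321 z 0.0757 mean [ 0.4471 -0.0169] rect [445.4 -16.5] [58.8 62. ] 83.
[... 463 characters left out ...]
 z 0.0176 mean [ 0.6657 -0.2853] rect [ 665.4 -286. ] [  4.6 148.5] 11.1 max 0.024
obj 509 z 0.0741 mean [ 0.4558 -0.0185] rect [445.4 -16.7] [59.2 62. ] 83.9 max 0.079
obj 648 z 0.0741 mean [ 0.5756 -0.0148] rect [566.5 -12.8] [62.3 60.8] 24.9 max 0.08
obj 1230 z 0.0721 mean [ 0.6664 -0.288 ] rect [ 666.1 -286.4] [  6.1 150. ] 11.0 max 0.11
obj 808 z 0.0747 mean [ 0.7175 -0.076 ] rect [709.5 -74.8] [60.7 60.2] 23.5 max 0.08
obj 677 z 0.0459 mean [0.7626 0.2058] rect [756.9 210.4] [77.9 75.9] 73.9 max 0.068
obj 750 z 0.0619 mean [ 0.7705 -0.1695] rect [ 765.4 -171.7] [75.2 67. ] 46.4 max 0.097
flap 916 [ 0.43138381 -0.33429955  0.18969352] (array([ 431.7, -334.1]), array([68.9, 82.3]), 12.3)
```

View pics/topz.png

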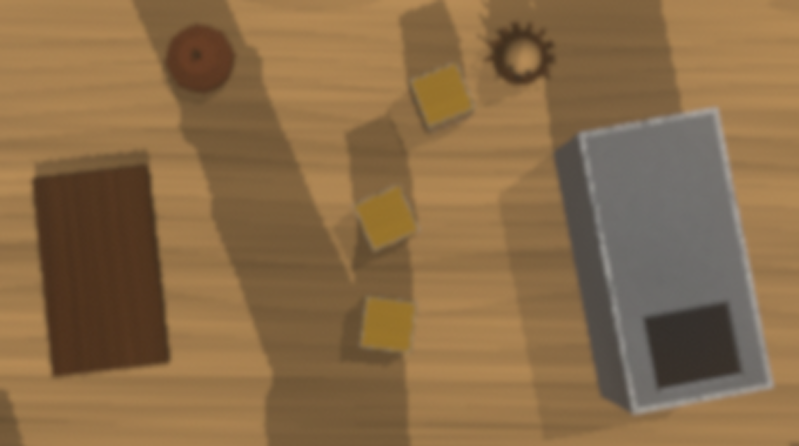

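```bash
python3 - <<'E'
import bench
print([n for n in dir(bench) if not n.startswith('__')])
for n in dir(bench):
    if 'tip' in n.lower(): print(n,getattr(bench,n))
E
```

```text
['MotionError', 'calibration', 'hand_in', 'read_camera', 'read_state', 'tip_extent']
tip_extent 0.025
```

>>> play_rows(
  commands=[
    [[0,0,-41],[0.407,-0.679,-0.05],1],
    [[0,0,-41],[0.407,-0.679,-0.05],1],
    [[0,0,-41],[0.407,-0.679,-0.05],1],
    [[0,0,-41],[0.407,-0.679,-0.05],1],
    [[0,0,-41],[0.407,-0.679,-0.05],1],
    [[0,0,-41],[0.407,-0.679,-0.05],1],
    [[0,0,-41],[0.407,-0.679,-0.05],1],
    [[0,0,-41],[0.407,-0.679,-0.05],1],
    [[0,0,-41],[0.407,-0.679,-0.05],1],
    [[0,0,-41],[0.407,-0.679,-0.05],1],
  ],
)

```text
t: 1.1
eef_pos: [0.5595, 0.1736, 0.1895]
ee_rot: [0.556, 0.831, -0.0, -0.0]
contact_force: [0.4, -0.6, 0.3]
gripper_width: 0.0878
```

>>> play_rows(
  commands=[
    [[0,0,0],[0.1503,-0.2495,-0.02],1],
    [[0,0,0],[0.1503,-0.2495,-0.02],1],
    [[0,0,0],[0.1503,-0.2495,-0.02],1],
    [[0,0,0],[0.1503,-0.2495,-0.02],1],
    [[0,0,0],[0.1503,-0.2495,-0.02],1],
    [[0,0,0],[0.1503,-0.2495,-0.02],1],
    [[0,0,0],[0.1503,-0.2495,-0.02],1],
  ],
)

```text
t: 1.8
eef_pos: [0.71, -0.0826, 0.1687]
ee_rot: [0.56, 0.828, -0.002, 0.001]
contact_force: [0.3, 0.0, 0.3]
gripper_width: 0.0878
```

```bash
cat >> h.py <<'E'
from scipy.spatial.transform import Rotation as R
def wrist(name=None):
    s=read_state(); p,d=read_camera("wrist"); c=calibration("wrist")
    T=np.eye(4);T[:3,:3]=R.from_quat(s["ee_rot"]).as_matrix();T[:3,3]=s["eef_pos"]
    if name: cv2.imwrite(name,p)
    return s,p,cloud(d,c,T@c["hand_eye"])
def jaw(s): 
    v=R.from_quat(s["ee_rot"]).as_matrix()[:,1]; return np.degrees(np.arctan2(v[1],v[0]))
def comps(W,lo,hi,n=120):
    z=W[...,2]; m=((z>lo)&(z<hi)).astype(np.uint8)
    k,l,st,ce=cv2.connectedComponentsWithStats(m,connectivity=4)
    for i in range(1,k):
        if st[i,4]>n:
            q=W[l==i]; print(st[i,4],"z",np.round(np.median(q[:,2]),4),"rect",*rect(q[:,:2]))
E
python3 - <<'E'
from h import *
s,p,W=wrist("pics/w1.png"); print(s["t"],s["eef_pos"],jaw(s)); comps(W,.068,.085,400)
E
```

```text
1.8 [ 0.71001153 -0.08262148  0.16873321] 21.867450330398817
7944 z 0.0751 rect [566.4 -10.9] [59.8 58.9] 24.7
5624 z 0.0751 rect [708.9 -73.1] [59.1 59. ] 22.5
```

View pics/w1.png

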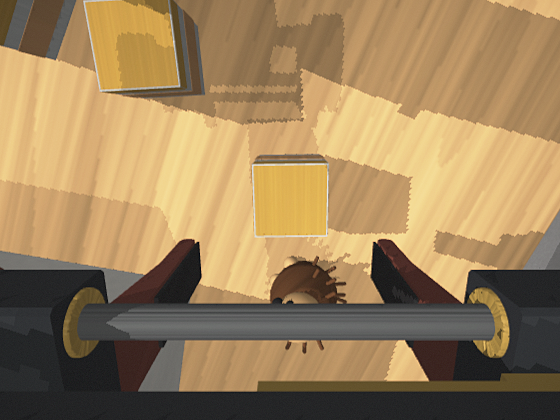

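```bash
python3 - <<'E'
from h import *
s=read_state(); print(s["t"],s["eef_pos"],jaw(s))
s,p,W=wrist(); print(s["t"],s["eef_pos"],jaw(s)); comps(W,.068,.085,400)
s=read_state(); print(s["t"],s["eef_pos"],jaw(s))
E
```

```text
1.85 [ 0.70930948 -0.07848897  0.16866868] 22.048115223952205
1.85 [ 0.70930948 -0.07848897  0.16866868] 22.048115223952205
7977 z 0.0751 rect [566.5 -10.7] [59.5 59. ] 24.8
5590 z 0.0751 rect [708.8 -73.2] [59.  59.2] 22.6
1.9 [ 0.70903508 -0.07531797  0.16878676] 22.236683243248663
```

>>> play_rows(
  commands=[
    [[0,0,0],[0.0,0.001,-0.04],1],
    [[0,0,0],[0.0,0.001,-0.08],1],
    [[0,0,0],[0,0.001,-0.105],1],
    [[0,0,0],[0,0.001,-0.105],1],
    [[0,0,0],[0,0.001,-0.105],0],
    [[0,0,0],[0,0.001,-0.105],0],
    [[0,0,0],[0,0.001,-0.105],0],
    [[0,0,0],[0,0.001,-0.105],0],
    [[0,0,0],[0,0.001,-0.105],0],
  ],
)

```text
t: 2.8
eef_pos: [0.7102, -0.0731, 0.0662]
ee_rot: [0.557, 0.831, 0.001, 0.001]
contact_force: [-1.4, 0.4, 5.0]
gripper_width: 0.058
```

>>> play_rows(
  commands=[
    [[0,0,0],[0,0,0.015],0],
    [[0,0,0],[0,0,0.03],0],
    [[0,0,0],[0,0,0.03],0],
    [[0,0,0],[0,0,0.03],0],
    [[0,0,0],[0,0,0.03],0],
    [[0,0,0],[0,0,0.03],0],
  ],
)

```text
t: 3.4
eef_pos: [0.7089, -0.073, 0.0941]
ee_rot: [0.557, 0.831, -0.0, -0.001]
contact_force: [0.1, 1.5, -1.9]
gripper_width: 0.0581
```

```bash
python3 - <<'E'
from h import *
s=read_state(); print({k:np.round(v,4).tolist() for k,v in s.items()})
E
```

```text
{'t': 3.4, 'joint_positions': [-0.1981, 0.6823, 0.3243, 1.5717, -0.2534, 0.9305, 0.6013], 'qd': [0.0018, 0.002, -0.001, -0.0021, 0.0, -0.0011, -0.0011], 'effort': [0.0153, -65.4328, 7.8966, -24.1219, -0.0295, 0.0553, 0.0001], 'eef_pos': [0.7089, -0.073, 0.0941], 'ee_rot': [0.5565, 0.8308, -0.0003, -0.0005], 'contact_force': [0.1233, 1.4856, -1.8962], 'ft_torque': [-0.0287, 0.1292, 0.0021], 'gripper_width': 0.0581}
```

>>> play_rows(
  commands=[
    [[0,0,0],[0,0,0],0],
    [[0,0,0],[0,0,0],0],
  ],
)

```text
t: 3.6
eef_pos: [0.7092, -0.0731, 0.0943]
ee_rot: [0.557, 0.831, -0.0, -0.0]
contact_force: [-0.3, 0.1, -1.2]
gripper_width: 0.0577
```

>>> play_rows(
  commands=[
    [[0,0,0],[0,0,0],0],
  ],
)

```text
t: 3.7
eef_pos: [0.7093, -0.0731, 0.0945]
ee_rot: [0.557, 0.831, -0.0, -0.0]
contact_force: [0.1, -0.8, -1.7]
gripper_width: 0.0576
```

>>> play_rows(
  commands=[
    [[0,0,0],[0,0,0],0],
  ],
)

```text
t: 3.8
eef_pos: [0.7094, -0.0731, 0.0946]
ee_rot: [0.557, 0.831, -0.0, -0.0]
contact_force: [-0.5, 0.2, -0.8]
gripper_width: 0.0581
```

>>> play_rows(
  commands=[
    [[0,0,0],[0,0,-0.02],0],
    [[0,0,0],[0,0,-0.0295],0],
    [[0,0,0],[0,0,-0.0295],0],
    [[0,0,0],[0,0,-0.0295],1],
    [[0,0,0],[0,0,-0.0295],1],
    [[0,0,0],[0,0,-0.0295],1],
    [[0,0,0],[0,0,0.01],1],
    [[0,0,0],[0,0,0.055],1],
    [[0,0,0],[0,0,0.055],1],
    [[0,0,2.4],[-0.047,0.02,0.055],1],
  ],
)

```text
t: 4.8
eef_pos: [0.6679, -0.0562, 0.1512]
ee_rot: [0.54, 0.842, 0.001, 0.004]
contact_force: [-0.1, 0.5, -0.5]
gripper_width: 0.0876
```

>>> play_rows(
  commands=[
    [[0,0,0],[-0.045,0.02,0],1],
    [[0,0,0],[-0.08,0.035,0],1],
    [[0,0,0],[-0.095,0.0405,0],1],
    [[0,0,0],[-0.095,0.0405,0],1],
  ],
)

```text
t: 5.2
eef_pos: [0.5664, -0.0118, 0.1498]
ee_rot: [0.538, 0.843, 0.0, -0.001]
contact_force: [1.1, -0.3, 0.9]
gripper_width: 0.088
```

```bash
python3 - <<'E'
from h import *
s,p,W=wrist("pics/w2.png"); print(s["t"],s["eef_pos"],jaw(s),s["contact_force"]); comps(W,.068,.085,400)
s=read_state(); print(s["t"],s["eef_pos"],jaw(s))
p,d=read_camera("top"); W=cloud(d,calibration("top")); W[(W[...,0]<.3)|(W[...,0]>.95)|(abs(W[...,1])>.22)]=np.nan; comps(W,.068,.085); cv2.imwrite("pics/t2.png",p)
E
```

```text
5.2 [ 0.56637826 -0.0117608   0.14979621] 24.867684953059737 [ 1.13674752 -0.29560618  0.89433324]
7540 z 0.0751 rect [444.2 -14.7] [59.  59.2] 83.4
6353 z 0.0751 rect [566.  -10.8] [59.  59.2] 24.9
1726 z 0.0751 rect [700.9 -81.2] [44.4 40.6] 28.3
5.25 [ 0.5682157  -0.01252869  0.15009724] 24.823246117197257
477 z 0.0751 rect [709.4 -75.9] [59.3 58.7] 22.4
```

Tin C felt empty (about -1.4 N) and stands where it was. Now tin B.

>>> play_rows(
  commands=[
    [[0,0,0],[0,0.0,-0.04],1],
    [[0,0,0],[0,0.0,-0.075],1],
    [[0,0,0],[0,0,-0.086],1],
    [[0,0,0],[0,0,-0.086],0],
    [[0,0,0],[0,0,-0.086],0],
    [[0,0,0],[0,0,-0.086],0],
    [[0,0,0],[0,0,-0.086],0],
    [[0,0,0],[0,0,-0.086],0],
    [[0,0,0],[0,0,-0.07],0],
    [[0,0,0],[0,0,-0.056],0],
  ],
)

```text
t: 6.3
eef_pos: [0.5677, -0.0129, 0.094]
ee_rot: [0.539, 0.842, -0.0, -0.0]
contact_force: [0.2, 0.1, -4.4]
gripper_width: 0.0574
```

>>> play_rows(
  commands=[
    [[0,0,0],[0,0,0],0],
    [[0,0,0],[0,0,0],0],
    [[0,0,0],[0,0,0],0],
    [[0,0,0],[0,0,0],0],
  ],
)

```text
t: 6.7
eef_pos: [0.5679, -0.013, 0.0931]
ee_rot: [0.539, 0.842, -0.0, -0.0]
contact_force: [0.0, -0.6, -4.7]
gripper_width: 0.0576
```

>>> play_rows(
  commands=[
    [[0,0,0],[0,0,0],0],
  ],
)

```text
t: 6.8
eef_pos: [0.568, -0.013, 0.0932]
ee_rot: [0.539, 0.842, -0.0, -0.0]
contact_force: [0.1, -0.2, -4.5]
gripper_width: 0.0577
```

>>> play_rows(
  commands=[
    [[0,0,0],[0,0,0],0],
  ],
)

```text
t: 6.9
eef_pos: [0.5682, -0.013, 0.0934]
ee_rot: [0.539, 0.842, -0.0, -0.0]
contact_force: [-0.4, -0.2, -4.7]
gripper_width: 0.0577
```

>>> play_rows(
  commands=[
    [[0,0,0],[0,0,-0.02],0],
    [[0,0,0],[0,0,-0.029],0],
    [[0,0,0],[0,0,-0.029],0],
    [[0,0,0],[0,0,-0.029],1],
    [[0,0,0],[0,0,-0.029],1],
    [[0,0,0],[0,0,-0.029],1],
    [[0,0,0],[0,0,0.01],1],
    [[0,0,0],[0,0,0.056],1],
    [[0,0,-8],[-0.04,-0.001,0.056],1],
    [[0,0,-16],[-0.08,-0.002,0.056],1],
  ],
)

```text
t: 7.9
eef_pos: [0.4895, -0.015, 0.1515]
ee_rot: [0.653, 0.757, 0.002, 0.001]
contact_force: [-0.7, -1.0, -0.8]
gripper_width: 0.0875
```

>>> play_rows(
  commands=[
    [[0,0,-8],[-0.03,-0.001,0],1],
    [[0,0,-15.4],[-0.0425,-0.0015,0],1],
    [[0,0,-15.4],[-0.0425,-0.0015,0],1],
  ],
)

```text
t: 8.2
eef_pos: [0.4444, -0.0164, 0.1501]
ee_rot: [0.747, 0.665, 0.0, -0.0]
contact_force: [0.9, -0.5, 0.8]
gripper_width: 0.0883
```

```bash
python3 - <<'E'
from h import *
s,p,W=wrist("pics/w3.png"); print(s["t"],s["eef_pos"],jaw(s),s["contact_force"]); comps(W,.068,.085,400)
s=read_state(); print(s["t"],s["eef_pos"],jaw(s))
E
```

```text
8.2 [ 0.44442051 -0.0164387   0.15007269] -6.699712745516539 [ 0.91767483 -0.50616987  0.77294778]
6974 z 0.075 rect [565.4 -10.5] [59.4 59.5] 24.9
6319 z 0.0751 rect [443.8 -14.5] [58.5 59.1] 83.3
8.25 [ 0.44610794 -0.01623756  0.15031893] -6.4513550638806585
```

>>> play_rows(
  commands=[
    [[0,0,0],[0,0.0,-0.04],1],
    [[0,0,0],[0,0.0,-0.075],1],
    [[0,0,0],[0,0,-0.086],1],
    [[0,0,0],[0,0,-0.086],0],
    [[0,0,0],[0,0,-0.086],0],
    [[0,0,0],[0,0,-0.086],0],
    [[0,0,0],[0,0,-0.086],0],
    [[0,0,0],[0,0,-0.086],0],
    [[0,0,0],[0,0,-0.07],0],
    [[0,0,0],[0,0,-0.056],0],
  ],
)

```text
t: 9.25
eef_pos: [0.4453, -0.0166, 0.0942]
ee_rot: [0.747, 0.665, -0.0, -0.0]
contact_force: [-0.1, 0.3, -6.4]
gripper_width: 0.058
```

>>> play_rows(
  commands=[
    [[0,0,0],[0,0,0],0],
    [[0,0,0],[0,0,0],0],
    [[0,0,0],[0,0,0],0],
    [[0,0,0],[0,0,0],0],
  ],
)

```text
t: 9.65
eef_pos: [0.4453, -0.0166, 0.0931]
ee_rot: [0.747, 0.665, -0.001, -0.0]
contact_force: [0.0, -0.4, -5.3]
gripper_width: 0.0581
```

>>> play_rows(
  commands=[
    [[0,0,0],[0,0,0],0],
  ],
)

```text
t: 9.75
eef_pos: [0.4455, -0.0166, 0.0933]
ee_rot: [0.747, 0.665, -0.0, -0.0]
contact_force: [-0.6, -0.0, -5.5]
gripper_width: 0.0574
```

>>> play_rows(
  commands=[
    [[0,0,0],[0,0,0],0],
  ],
)

```text
t: 9.85
eef_pos: [0.4457, -0.0166, 0.0934]
ee_rot: [0.747, 0.665, -0.0, -0.0]
contact_force: [-0.1, 0.8, -6.3]
gripper_width: 0.0577
```

>>> play_rows(
  commands=[
    [[0,0,0],[0,0,0.03],0],
    [[0,0,0],[0,0.02,0.05],0],
    [[0,0,4],[0,0.06,0.05],0],
    [[0,0,9],[0,0.1,0.05],0],
    [[0,0,13.9],[0,0.145,0.05],0],
    [[0,0,13.9],[0,0.19,0.05],0],
    [[0,0,13.9],[0,0.235,0.05],0],
    [[0,0,13.9],[0,0.28,0.05],0],
    [[0,0,13.9],[0,0.32,0.05],0],
    [[0,0,13.9],[0,0.336,0.05],0],
  ],
)

```text
t: 10.85
eef_pos: [0.4448, 0.3247, 0.1434]
ee_rot: [0.659, 0.752, 0.001, -0.001]
contact_force: [0.0, 0.8, -5.4]
gripper_width: 0.0577
```

>>> play_rows(
  commands=[
    [[0,0,0],[0,0,0],0],
    [[0,0,0],[0,0,-0.025],0],
    [[0,0,0],[0,0,-0.05],0],
    [[0,0,0],[0,0,-0.056],0],
    [[0,0,0],[0,0,-0.056],0],
  ],
)

```text
t: 11.35
eef_pos: [0.4455, 0.3176, 0.0869]
ee_rot: [0.661, 0.75, -0.002, 0.0]
contact_force: [1.7, 0.1, -5.2]
gripper_width: 0.0578
```

>>> play_rows(
  commands=[
    [[0,0,0],[0,0,-0.005],0],
    [[0,0,0],[0,0,-0.005],0],
    [[0,0,0],[0,0,-0.005],0],
  ],
)

```text
t: 11.65
eef_pos: [0.4463, 0.3197, 0.0835]
ee_rot: [0.661, 0.75, 0.001, 0.0]
contact_force: [-0.9, 0.4, -5.2]
gripper_width: 0.0574
```

>>> play_rows(
  commands=[
    [[0,0,0],[0,0,-0.002],0],
    [[0,0,0],[0,0,-0.002],0],
  ],
)

```text
t: 11.85
eef_pos: [0.4465, 0.3196, 0.0825]
ee_rot: [0.661, 0.75, 0.001, -0.0]
contact_force: [-3.5, -3.4, 10.0]
gripper_width: 0.058
```

>>> play_rows(
  commands=[
    [[0,0,0],[0,0,0.001],1],
    [[0,0,0],[0,0,0.001],1],
    [[0,0,0],[0,0,0.001],1],
    [[0,0,0],[0,0,0.03],1],
    [[0,0,0],[0,0,0.07],1],
    [[0,0,6],[0.015,-0.04,0.07],1],
    [[0,0,12],[0.031,-0.085,0.07],1],
    [[0,0,17.4],[0.047,-0.13,0.07],1],
    [[0,0,17.4],[0.064,-0.176,0.07],1],
    [[0,0,17.4],[0.081,-0.222,0.07],1],
  ],
)

```text
t: 12.85
eef_pos: [0.5276, 0.0958, 0.1511]
ee_rot: [0.54, 0.842, 0.0, 0.0]
contact_force: [0.6, -0.2, -0.1]
gripper_width: 0.088
```

>>> play_rows(
  commands=[
    [[0,0,0],[0.017,-0.046,0],1],
    [[0,0,0],[0.032,-0.088,0],1],
    [[0,0,0],[0.04,-0.11,0],1],
    [[0,0,0],[0.04,-0.11,-0.03],1],
    [[0,0,0],[0.04,-0.11,-0.07],1],
    [[0,0,0],[0.04,-0.11,-0.0875],1],
    [[0,0,0],[0.04,-0.11,-0.0875],1],
  ],
)

```text
t: 13.55
eef_pos: [0.565, -0.0126, 0.0608]
ee_rot: [0.54, 0.842, -0.002, -0.002]
contact_force: [0.0, 0.3, 0.0]
gripper_width: 0.0878
```

```bash
python3 - <<'E'
from h import *
p,d=read_camera("top"); W=cloud(d,calibration("top")); W[(W[...,0]<.3)|(W[...,0]>.95)|(W[...,1]<.23)]=np.nan; comps(W,.088,.1); comps(W,.012,.024)
s=read_state();print(s["t"],s["eef_pos"],jaw(s))
E
```

```text
472 z 0.0927 rect [446.8 316.9] [58.4 60.6] 7.1
3330 z 0.0165 rect [503.7 325.8] [239.5 141.4] 7.2
13.6 [ 0.56631842 -0.01264286  0.06247548] 24.66464369240979
```

>>> play_rows(
  commands=[
    [[0,0,0],[0,0,0],0],
    [[0,0,0],[0,0,0],0],
    [[0,0,0],[0,0,0],0],
    [[0,0,0],[0,0,0],0],
    [[0,0,0],[0,0,0],0],
    [[0,0,0],[0,0,0.03],0],
    [[0,0,0],[0,0,0.07],0],
    [[0,0,-5],[0,0.03,0.08],0],
    [[0,0,-11],[-0.002,0.07,0.08],0],
    [[0,0,-17.3],[-0.003,0.115,0.08],0],
  ],
)

```text
t: 14.6
eef_pos: [0.5633, 0.1023, 0.1434]
ee_rot: [0.663, 0.749, -0.0, -0.0]
contact_force: [0.9, 0.4, -5.3]
gripper_width: 0.0577
```

>>> play_rows(
  commands=[
    [[0,0,0],[0,0.045,0],0],
    [[0,0,0],[-0.001,0.09,0],0],
    [[0,0,0],[-0.001,0.135,0],0],
    [[0,0,0],[-0.002,0.18,0],0],
    [[0,0,0],[-0.003,0.215,0],0],
    [[0,0,0],[-0.003,0.232,0],0],
    [[0,0,0],[-0.003,0.232,0],0],
    [[0,0,0],[-0.003,0.232,-0.03],0],
    [[0,0,0],[-0.003,0.232,-0.057],0],
    [[0,0,0],[-0.003,0.232,-0.057],0],
  ],
)

```text
t: 15.6
eef_pos: [0.5597, 0.331, 0.0833]
ee_rot: [0.661, 0.75, -0.003, -0.0]
contact_force: [-1.0, -0.2, -4.7]
gripper_width: 0.058
```

>>> play_rows(
  commands=[
    [[0,0,0],[0,0,-0.002],0],
    [[0,0,0],[0,0,-0.002],0],
  ],
)

```text
t: 15.8
eef_pos: [0.5614, 0.3335, 0.0851]
ee_rot: [0.661, 0.751, 0.0, 0.0]
contact_force: [-0.7, -0.4, -4.0]
gripper_width: 0.0578
```

>>> play_rows(
  commands=[
    [[0,0,0],[0,0,-0.003],0],
    [[0,0,0],[0,0,-0.003],0],
  ],
)

```text
t: 16.0
eef_pos: [0.561, 0.3344, 0.0817]
ee_rot: [0.66, 0.751, 0.0, 0.0]
contact_force: [0.2, -0.4, -4.3]
gripper_width: 0.0574
```

>>> play_rows(
  commands=[
    [[0,0,0],[0,0,-0.001],0],
    [[0,0,0],[0,0,-0.001],0],
  ],
)

```text
t: 16.2
eef_pos: [0.5611, 0.3348, 0.0815]
ee_rot: [0.66, 0.751, 0.0, -0.0]
contact_force: [-2.2, -1.5, 4.7]
gripper_width: 0.0578
```

>>> play_rows(
  commands=[
    [[0,0,0],[0,0,0],1],
    [[0,0,0],[0,0,0],1],
    [[0,0,0],[0,0,0],1],
    [[0,0,0],[0,0,0.03],1],
    [[0,0,0],[0,0,0.075],1],
    [[0,0,5],[0.013,-0.037,0.085],1],
    [[0,0,10],[0.028,-0.078,0.085],1],
    [[0,0,15.1],[0.044,-0.122,0.085],1],
    [[0,0,15.1],[0.06,-0.166,0.085],1],
    [[0,0,15.1],[0.076,-0.21,0.085],1],
  ],
)

```text
t: 17.2
eef_pos: [0.6375, 0.1227, 0.1655]
ee_rot: [0.556, 0.831, 0.0, 0.0]
contact_force: [0.4, 0.5, 0.2]
gripper_width: 0.0875
```

>>> play_rows(
  commands=[
    [[0,0,0],[0.016,-0.044,0],1],
    [[0,0,0],[0.032,-0.088,0],1],
    [[0,0,0],[0.048,-0.132,0],1],
    [[0,0,0],[0.064,-0.175,0],1],
    [[0,0,0],[0.0725,-0.199,0],1],
    [[0,0,0],[0.0725,-0.199,0],1],
  ],
)

```text
t: 17.8
eef_pos: [0.7097, -0.0813, 0.1653]
ee_rot: [0.559, 0.829, -0.001, 0.001]
contact_force: [0.5, -0.0, -0.1]
gripper_width: 0.0879
```

```bash
python3 - <<'E'
from h import *
p,d=read_camera("top");cv2.imwrite("pics/t4.png",p); W=cloud(d,calibration("top")); W[(W[...,0]<.3)|(W[...,0]>.95)|(W[...,1]<.23)]=np.nan; comps(W,.088,.1); comps(W,.012,.024)
s,p,W=wrist("pics/w4.png"); print(s["t"],s["eef_pos"],jaw(s)); comps(W,.068,.085,400)
s=read_state();print(s["t"],s["eef_pos"],jaw(s))
E
```

```text
459 z 0.0926 rect [562.6 333. ] [58.9 59.6] 7.3
471 z 0.0927 rect [447.1 317. ] [59.2 60. ] 8.6
2760 z 0.0167 rect [503.7 326. ] [239.5 140.7] 7.5
17.85 [ 0.70946705 -0.07754075  0.16506882] 22.228804750956932
5717 z 0.0751 rect [708.1 -72.9] [59.  59.2] 22.4
17.9 [ 0.70932959 -0.07476896  0.16492447] 22.405004761913514
```

View pics/t4.png

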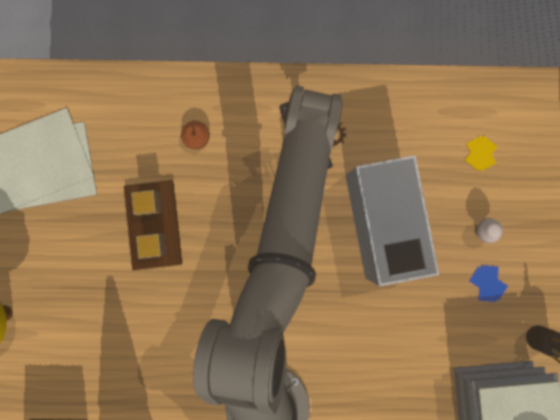

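>>> play_rows(
  commands=[
    [[0,0,0],[0,0.001,-0.04],1],
    [[0,0,0],[0,0.001,-0.08],1],
    [[0,0,0],[0,0.001,-0.101],1],
    [[0,0,0],[0,0.001,-0.101],1],
    [[0,0,0],[0,0.001,-0.101],0],
    [[0,0,0],[0,0.001,-0.101],0],
    [[0,0,0],[0,0.001,-0.101],0],
    [[0,0,0],[0,0.001,-0.101],0],
    [[0,0,0],[0,0.001,-0.101],0],
  ],
)

```text
t: 18.8
eef_pos: [0.7101, -0.0736, 0.0655]
ee_rot: [0.556, 0.831, 0.001, 0.001]
contact_force: [-0.7, 0.0, 4.6]
gripper_width: 0.0577
```

>>> play_rows(
  commands=[
    [[0,0,0],[0,0,0.03],0],
    [[0,0,0],[0,0,0.07],0],
    [[0,0,0],[0,0,0.115],0],
    [[0,0,0],[0,0,0.16],0],
    [[0,0,0],[0,0,0.205],0],
    [[0,0,0],[0,0,0.235],0],
    [[0,0,-8],[-0.03,0,0.235],0],
    [[0,0,-16],[-0.07,0,0.235],0],
    [[0,0,-24],[-0.11,0,0.235],0],
    [[0,0,-32],[-0.15,0,0.235],0],
  ],
)

```text
t: 19.8
eef_pos: [0.5576, -0.0736, 0.2989]
ee_rot: [0.765, 0.644, -0.0, -0.0]
contact_force: [-0.2, -0.7, 0.2]
gripper_width: 0.0578
```

>>> play_rows(
  commands=[
    [[0,0,-8],[-0.018,-0.037,0],0],
    [[0,0,-16],[-0.036,-0.074,0],0],
    [[0,0,-24],[-0.054,-0.111,0],0],
    [[0,0,-32],[-0.07,-0.145,0],0],
    [[0,0,-40],[-0.085,-0.177,0],0],
    [[0,0,-48],[-0.1,-0.208,0],0],
    [[0,0,-56],[-0.112,-0.236,0],0],
    [[0,0,-64],[-0.12,-0.252,0],0],
    [[0,0,-69.1],[-0.1245,-0.2595,0],0],
    [[0,0,-69.1],[-0.1245,-0.2595,0],0],
  ],
)

```text
t: 20.8
eef_pos: [0.4336, -0.3344, 0.2993]
ee_rot: [0.995, 0.097, -0.0, 0.0]
contact_force: [0.1, -0.0, -1.2]
gripper_width: 0.0579
```

```bash
python3 - <<'E'
from h import *
s,p,W=wrist("pics/w5.png"); print(s["t"],s["eef_pos"],jaw(s),s["contact_force"])
s,p,W=wrist("pics/w5.png"); print(s["t"],s["eef_pos"],jaw(s)); comps(W,.18,.20,400)
m=((p.max(2)<70)&(abs(W[...,2]-.189)<.012)).astype(np.uint8)
k,l,st,ce=cv2.connectedComponentsWithStats(m)
for i in range(1,k):
    if st[i,4]>200: print("dark",st[i],rect(W[l==i][:,:2]))
np.save("W5.npy",W)
E
```

```text
20.8 [ 0.43360552 -0.33436106  0.29930415] -78.85566964535862 [ 0.1235767  -0.00628455 -1.15677879]
20.85 [ 0.43440925 -0.33324609  0.29920789] -78.59991455911181
37527 z 0.1889 rect [ 486.8 -321.2] [198.3 150.4] 11.4
1567 z 0.1889 rect [ 456.4 -327.3] [19.4 86. ] 11.4
dark [ 232  167  106   24 1455] (array([ 456.8, -327.4]), array([18.6, 85.7]), 11.3)
```

View pics/w5.png

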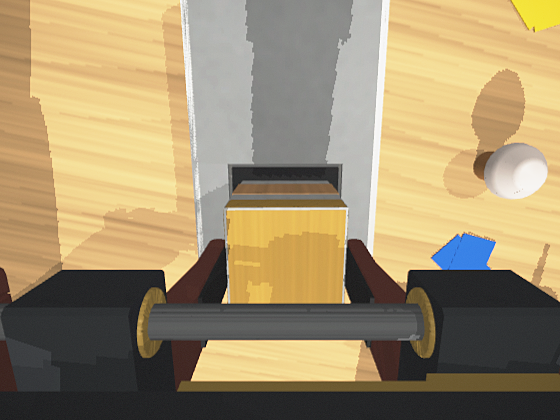

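```bash
python3 - <<'E'
from h import *
W=np.load("W5.npy"); T=np.array([.4344,-.3332])
a=np.radians(11.4); ex=np.array([np.cos(a),np.sin(a)]); ey=np.array([-ex[1],ex[0]])
z=W[...,2]; L=np.stack([(W[...,:2]-T)@ex,(W[...,:2]-T)@ey],-1)*1000
for nm,m in(("tin lid",(z>.300)&(z<.32)&(np.abs(L[...,1])<34)),):
    q=L[m]; print(nm,np.median(z[m]),m.sum(), np.percentile(q,[.5,99.5],axis=0).round(1))
    for r in range(205,270,10):
        mm=m[r]; 
        if mm.any(): print(r,L[r][mm][:,1].min().round(1),L[r][mm][:,1].max().round(1), L[r][mm][:,0].mean().round(1))
p=cv2.imread("pics/w5.png"); 
m=(p.max(2)<70)&(abs(z-.189)<.012)&(abs(L[...,1])<60)
q=L[m]; print("flap",q.min(0),q.max(0))
m=(abs(z-.189)<.012)&(L[...,0]>40)&(L[...,0]<140)
print("lid across",[ (L[r][m[r]][:,1].min().round(1),L[r][m[r]][:,1].max().round(1)) for r in range(40,160,20) if m[r].any()], "lid max x",L[abs(z-.189)<.012][:,0].max())
E
```

```text
tin lid 0.3090225362147963 12835 [[-20.  -32. ]
 [ 29.7  32.1]]
205 -28.0 29.7 29.5
215 -28.1 30.0 25.6
225 -28.4 29.4 20.8
235 -28.3 29.9 15.8
245 -33.7 34.0 10.7
255 -29.6 33.4 6.1
265 -28.3 29.7 0.7
flap [ 13.73817379 -44.68233791] [32.48990069 44.10872723]
lid across [(np.float64(-73.5), np.float64(75.5)), (np.float64(-73.8), np.float64(76.1)), (np.float64(-72.9), np.float64(75.5)), (np.float64(-73.5), np.float64(76.0)), (np.float64(-73.6), np.float64(76.3)), (np.float64(-73.0), np.float64(75.8))] lid max x 152.85801473423106
```

>>> play_rows(
  commands=[
    [[0,0,0],[-0.002,-0.0004,-0.015],0],
    [[0,0,0],[-0.002,-0.0004,-0.03],0],
    [[0,0,0],[-0.002,-0.0004,-0.045],0],
    [[0,0,0],[-0.002,-0.0004,-0.055],0],
    [[0,0,0],[-0.002,-0.0004,-0.065],0],
    [[0,0,0],[-0.002,-0.0004,-0.075],0],
  ],
)

```text
t: 21.5
eef_pos: [0.4339, -0.3332, 0.2241]
ee_rot: [0.995, 0.1, 0.001, 0.0]
contact_force: [1.9, 0.4, 0.4]
gripper_width: 0.058
```

>>> play_rows(
  commands=[
    [[0,0,0],[0,0,-0.015],0],
    [[0,0,0],[0,0,-0.03],0],
    [[0,0,0],[0,0,-0.045],0],
    [[0,0,0],[0,0,-0.055],0],
  ],
)

```text
t: 21.9
eef_pos: [0.4322, -0.3329, 0.1673]
ee_rot: [0.995, 0.099, -0.001, -0.001]
contact_force: [2.2, -0.3, -1.0]
gripper_width: 0.0582
```

>>> play_rows(
  commands=[
    [[0,0,0],[0,0,-0.01],0],
    [[0,0,0],[0,0,-0.02],0],
    [[0,0,0],[0,0,-0.024],0],
    [[0,0,0],[0,0,-0.024],0],
  ],
)

```text
t: 22.3
eef_pos: [0.4326, -0.3333, 0.1447]
ee_rot: [0.995, 0.099, -0.0, -0.0]
contact_force: [0.2, 0.8, -1.7]
gripper_width: 0.0575
```

>>> play_rows(
  commands=[
    [[0,0,0],[0,0,0],0.7],
    [[0,0,0],[0,0,0],0.7],
    [[0,0,0],[0,0,0],0.7],
  ],
)

```text
t: 22.6
eef_pos: [0.4333, -0.3337, 0.1458]
ee_rot: [0.995, 0.099, 0.001, 0.0]
contact_force: [-0.0, 0.7, 1.8]
gripper_width: 0.0616
```

>>> play_rows(
  commands=[
    [[0,0,0],[0,0,0.02],0.7],
    [[0,0,0],[0,0,0.05],0.7],
    [[0,0,0],[0,0,0.09],0.7],
    [[0,0,0],[0,0,0.12],0.7],
    [[0,0,0],[0,0,0.12],0.7],
  ],
)

```text
t: 23.1
eef_pos: [0.4344, -0.3354, 0.2694]
ee_rot: [0.995, 0.099, 0.003, 0.002]
contact_force: [0.1, -0.1, -0.6]
gripper_width: 0.0613
```

```bash
python3 - <<'E'
from h import *
s,p,W=wrist("pics/w6.png"); print(s["t"],s["eef_pos"],jaw(s),s["contact_force"])
a=np.radians(11.4); ex=np.array([np.cos(a),np.sin(a)]); ey=np.array([-ex[1],ex[0]])
L=np.stack([(W[...,:2]-[.4323,-.3338])@ex,(W[...,:2]-[.4323,-.3338])@ey],-1)
m=(abs(L[...,0])<.036)&(abs(L[...,1])<.04)
print("mouth z pct",np.nanpercentile(W[...,2][m],[1,10,30,50,70,90,99]).round(3))
p,d=read_camera("scene"); cv2.imwrite("pics/s6.png",cv2.resize(p[140:310,90:330],None,fx=3,fy=3,interpolation=2))
E
```

```text
23.1 [ 0.43436975 -0.33541425  0.26943477] -78.66813515194352 [ 0.14982752 -0.0522595  -0.59423934]
mouth z pct [0.188 0.189 0.356 0.368 0.374 0.386 0.389]
```

View pics/w6.png

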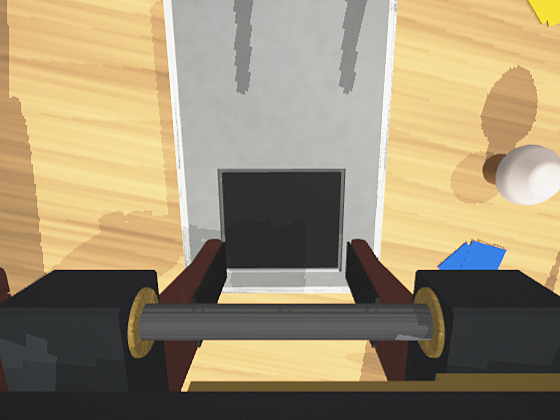

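View pics/s6.png

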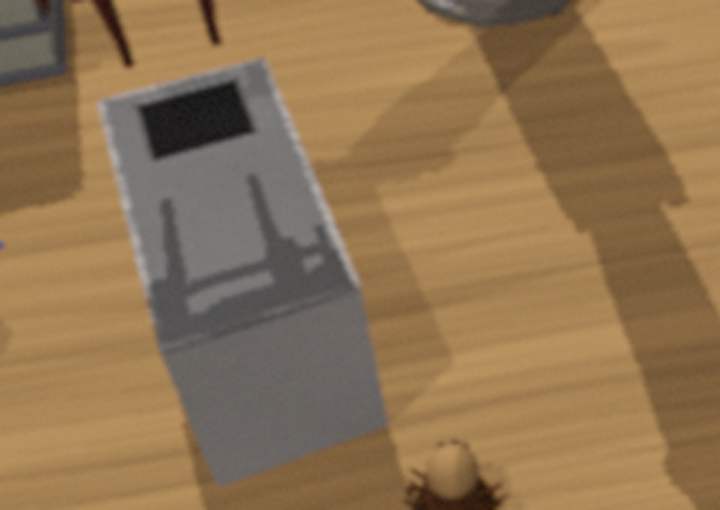

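The wrist view shows the flap shut at (282,220), with no tin in sight. I'll back the arm away and run the final checks.

>>> play_rows(
  commands=[
    [[0,0,0],[0.01,0.03,0.02],0.7],
    [[0,0,0],[0.03,0.07,0.03],0.7],
    [[0,0,0],[0.05,0.115,0.03],0.7],
    [[0,0,0],[0.06,0.16,0.03],0.7],
    [[0,0,0],[0.07,0.2,0.03],0.7],
    [[0,0,0],[0.08,0.24,0.03],0.7],
    [[0,0,0],[0.08,0.27,0.03],0.7],
    [[0,0,0],[0.08,0.28,0.03],0.7],
    [[0,0,0],[0.08,0.28,0.03],0.7],
    [[0,0,0],[0.08,0.28,0.03],0.7],
  ],
)

```text
t: 24.2
eef_pos: [0.5124, -0.0552, 0.2948]
ee_rot: [0.995, 0.098, -0.0, 0.0]
contact_force: [-0.8, 0.0, 0.7]
gripper_width: 0.0612
```

```bash
python3 - <<'E'
from h import *
p,d=read_camera("top");cv2.imwrite("pics/t7.png",p); W=cloud(d,calibration("top"))
a=np.radians(11.4); ex=np.array([np.cos(a),np.sin(a)]); ey=np.array([-ex[1],ex[0]])
L=np.stack([(W[...,:2]-[.4317,-.3343])@ex,(W[...,:2]-[.4317,-.3343])@ey],-1)
m=(abs(L[...,0])<.03)&(abs(L[...,1])<.035)&(abs(W[...,2]-.19)<.1)
print("flap z",np.nanpercentile(W[...,2][m],[1,50,99]).round(4), "slope",np.polyfit(L[m][:,0],W[m][:,2],1))
b=W.copy(); b[(b[...,1]<.23)]=np.nan; comps(b,.088,.1)
b=W.copy(); b[(b[...,0]<.69)|(b[...,0]>.95)|(abs(b[...,1])>.27)]=np.nan; comps(b,.03,.11)
s=read_state();print(s["t"],s["eef_pos"],s["contact_force"],np.abs(s["qd"]).max())
E
```

```text
flap z [0.1839 0.1898 0.1953] slope [-0.0007792   0.18985604]
470 z 0.0927 rect [562.4 332.7] [59. 60.] 6.8
467 z 0.0926 rect [447.  317.4] [58.6 59.9] 7.2
489 z 0.0638 rect [ 764.3 -169.2] [77.5 67.8] 48.9
638 z 0.0447 rect [755.6 210.3] [78.3 77. ] 44.6
24.25 [ 0.51246059 -0.05556224  0.29499731] [ 0.78920506 -0.369862    0.00770441] 0.006965042515976677
```

View pics/t7.png

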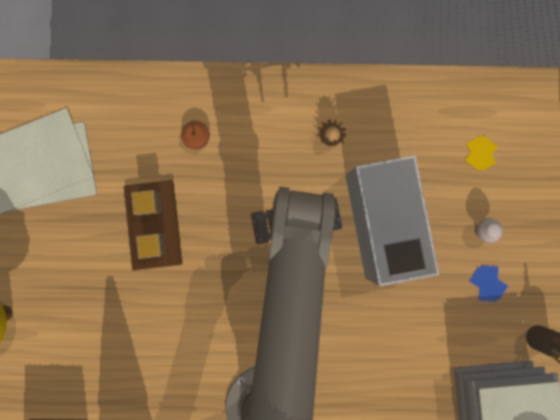

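The two full tins stand on the riser at (144,203) and (150,246). The flap at (405,257) is level, and the hedgehog and pumpkin are where they started. Handing in.

```bash
python3 -c "
from bench import *
print(hand_in())"
```

```text
the job is handed in; nothing more can be done
None
```

The job is done and handed in at about 24 s of the 72 s allowed; `hand_in()` gives no verdict.

- **Feeling the tins:** I lifted all three before sorting any. The far tin, beside the hedgehog, read about -1.4 N, so it is empty. The middle one read about -4.6 N and the near one about -5.9 N, so both are full.
- **Full tins:** both stand upright on the riser, lids at about 0.093 m, with their edges about 3 cm inside its ends.
- **Empty tin:** I pressed it through the flap in the grip until its top was about 34 mm below the lid, then let go. It dropped straight in, so I did not do the separate push on its top.
- **Last checks:** the flap is level and flush with the lid, with slope about 0. The pumpkin and the hedgehog are within 1 mm of their first positions. The arm is clear of everything.

**Not confirmed:** I could not see inside the box. That the tin lies inside rests on it having gone through and the flap having closed. The cameras disagreed with each other by about 2 mm, mostly in y, which is within the stated calibration.

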